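# Pack three jaw models in a row and clip on the carrier cover

### The job

Get the three orange jaw models ready for transport: without lifting them, slide them back into the open white carrier so that they stand in one straight row, flat against its rear wall and tight together against its right end stop. Then hook the cover's two rear tabs into the slots of the rear wall with the cover's front held up at a tilt, swing the front down until the cover sits level and fully home, and let go. Do not disturb the bottles, the tweezers and the jar.

Things in the scene. Friction and masses are not known exactly. Their poses are not given: they have to be found in the camera images.
- carrier: White plastic carrier base, fixed (position and yaw vary). Origin: on the board, under the middle of the rear wall's inner face; x points back, away from its open front, y left, z up. Rear wall: x 0 to 4, y -103 to +109, 64 mm high, with two slots. Floor: 2 mm thick, x -58 to 0, same y. Right end stop; front and left open. The left edge ramps down to the board at y +124 mm.
- board: Grey packing board, 370 x 470 x 10 mm, fixed flat on the bench with its sides along the world axes; origin: centre of its underside. Its top, 10 mm above the bench, carries the carrier and the models; the cover, bottles, tweezers and jar stand on the bench itself.
- stop_face (a point): Middle of the right end stop's inner face (carrier x -28, y -99, z 22.5 mm). The stop is a wall 4 mm thick and 45 mm high, x -57 to +1 mm.
- groove (a point): Middle of the groove for the cover's skirt, on the board (carrier x -64, y 0, z 0). It is 12 mm wide (x -70 to -58 mm), 2 mm deep, along the whole front. In front of it a lip, 2 mm high at x -70, ramps down to the board at x -88 mm. Models slide easily up the ramps and across the groove.
- place1 (a point): Where a model's origin belongs: first place of the row, touching the right end stop (carrier x -28, y -66, z 2 mm). Axes as the carrier's.
- place2 (a point): Second place, middle of the row (carrier x -28, y 0, z 2 mm).
- place3 (a point): Third place, left end of the row (carrier x -28, y +66, z 2 mm).
- slot_left (a point): Centre of the left slot's mouth on the rear wall's inner face (carrier x 0, y +60, z 51.5 mm). The slot is 40 mm wide (y) and 11 mm high (z 46 to 57 mm) and goes through the 4 mm wall; blue surround.
- slot_right (a point): Centre of the right slot's mouth (carrier x 0, y -60, z 51.5 mm); same size.
- model_a: Orange plaster jaw model on a clear rectangular base: 56 mm (its x) by 66 mm (its y), upright sides 12 mm high; the jaw stays within that outline, 40 mm high in all; 0.12 kg. Origin: centre of the underside. x points to the heel of the jaw, -x to the front teeth, z up. All three are alike, any order will do. Starts on the board in front of the open carrier, up to 0.3 rad from square.
- model_b: As model_a.
- model_c: As model_a.
- cover: Loose clear cover with blue rim, about 0.12 kg. Origin: middle of the top plate's rear edge, underside; x to the rear (tabs), y left, z up. Plate x -64.5 to 0, y -103 to +109, z 0 to 3 mm. Seated: axes as the carrier's, origin at carrier x -5 to 0, y 0 +-5, z 46 mm. Starts on the bench left of the carrier, turned 1.0 to 1.5 rad, resting on tabs and skirt, front up: pitched +0.53 rad about its y.
- cheek_edge (a point): Lower front corner of the cover's left end cheek, inner side (cover x -60, y +106, z -40 mm). The cheek is 3 mm thick and slopes from 40 mm deep at the front to 3 mm at the rear; seated it hangs 7 mm to the left of a tight row, and would land on a model that stands too far left.
- grip (a point): Middle of the upright blue grip rib on the cover (cover x -41, y 0, z 20 mm). The rib is 10 mm thick (cover y), 34 mm long (x -58 to -24 mm), 30 mm high (z 3 to 33 mm); pinch it across its thickness.
- tab_left (a point): Middle of the end of the left tab (cover x +14, y +60, z 1.5 mm). Tab 30 mm wide, 3 mm thick, 14 mm long beyond the plate's rear edge.
- tab_right (a point): Middle of the end of the right tab (cover x +14, y -60, z 1.5 mm); same size.
- skirt_edge (a point): Middle of the front skirt's lower edge (cover x -63, y 0, z -44 mm). The skirt is 3 mm thick (cover x -64.5 to -61.5 mm), full width. Seated, it stands in the groove, its edge 0 to 3 mm over the board and 3 to 8 mm in front of the models.
- bottle_white: Bystander: glass dropper bottle with white cap, 26 mm across, 73 mm high; origin under its centre. To be left alone.
- bottle_black: Bystander: glass dropper bottle with black cap, 26 mm across, 73 mm high; origin under its centre. To be left alone.
- tweezers: Bystander: steel tweezers lying flat, 22 x 150 x 9 mm; origin under the centre. To be left alone.
- bench_lamp: Obstacle: grey bench lamp, fixed, always in the same place. Its head is a bar along y low over the back of the bench, left of the carrier: world x 0.675 to 0.77, y 0.05 to 0.46, z 0.21 to 0.26 m. Its arm and cord run from there to the right behind the carrier, at x over 0.715, z 0.27 to 0.52 m, y down to -0.41. Keep wrist and gripper clear of it.
- jar: Bystander: powder jar with white lid, 48 mm across, 58 mm high; origin under its centre. To be left alone.

How it is judged:
On the way, in this order (a step that is already met when the one before it is completed fails the run):
1. the three models stand square in one tight row against the rear wall and the right end stop (horizontal distance between any of model_a, model_b, model_c and place1 below 0.005 m and horizontal distance between any of model_a, model_b, model_c and place2 below 0.005 m and horizontal distance between any of model_a, model_b, model_c and place3 below 0.005 m and angle between the x axis of each of model_a, model_b, model_c and the x axis of carrier, either way round below 0.06 rad and z of each of model_a, model_b, model_c in the frame of carrier below 0.008 m), for 0.2 s.
2. both cover tabs are through the slots while the cover's front is still tilted up (x of each of tab_left, tab_right in the frame of carrier above 0.005 m and z of tab_left in the frame of carrier between 0.032 and 0.058 m and z of tab_right in the frame of carrier between 0.032 and 0.058 m and angle between cover's own z axis and vertical above 0.15 rad), for 0.1 s.
At the end, for the whole second after the job is handed in: One model within 5 mm of each of the three places, each square to the carrier within 0.06 rad and flat on its floor; both tabs through the slots; cover level within 0.05 rad, its front skirt's lower edge within 7 mm of the board; all at rest (all of step 1 and x of each of tab_left, tab_right in the frame of carrier above 0.006 m and z of tab_left in the frame of carrier between 0.044 and 0.056 m and z of tab_right in the frame of carrier between 0.044 and 0.056 m and angle between cover's own z axis and vertical below 0.05 rad and z of skirt_edge in the frame of carrier below 0.007 m and linear speed of each of cover, model_a, model_b, model_c below 0.02 m/s); the robot touches nothing.
It fails at once if a model is lifted or tipped (height (world z) of any of model_a, model_b, model_c above 0.03 m or angle between any of model_a, model_b, model_c's own z axis and vertical above 0.35 rad).
It fails at once if a bottle, the tweezers or the jar is moved by more than 3 cm (distance of any of bottle_white, bottle_black, tweezers, jar from where it was at the start of the episode above 0.03 m).
It also fails if it takes over 72 s, if anything falls off the work surface, if the arm or the gripper's body presses on something with over 40 N, if the wrist force passes 120 N, or if a joint passes its speed limit or range.

### The arm

A 6-joint arm with a two-finger parallel gripper is mounted at the origin on a cart in front of the work surface, level with it; the furniture and walls round the work are solid. World frame = base frame: x ahead of the robot, y to its left, z up, the work surface at z = 0. Lengths are in m, angles in rad, forces in N, time in s.
With the tool pointing down it reaches from about 0.25 to 0.725 m from the base axis. Payload 4 kg.
Tool frame: the origin (TCP) lies on the centre line of the jaws, within the pads' length; the fingertips stand ahead of it and the grasp point (between the pads) lies 3 mm ahead of it (bot.tcp_to_tips is the z of the fingertips in the tool frame, in m); z points along the fingers, y is the line along which they close (so a half turn about z gives the same grasp; the last joint's range is limited). The gripper opens to 85 mm and grips with 20 to 120 N. Pads are 22 mm wide; open, the fingers measure 114 mm over their backs; the gripper's body (76 mm by 85 mm) begins 54 mm behind the grasp point. The pads swing forward as they close: fully open they stand 13 mm farther back than shut.
Start: joints at [1.171, 0.241, 0.005, 1.335, 0, 1.571], TCP at [0.195, 0.461, 0.226] pointing down, gripper open.
Joint ranges: [-2.72, 2.72], [-1.05, 1.87], [-1.09, 1.28], [-1.99, 2.15], [-1.42, 1.44], [-3.14, 3.14]. Speed limits (rad/s): [2.79, 2.79, 3.14, 3.14, 3.14, 3.14].

### API

Orientations are given as a unit quaternion [x, y, z, w].
In Python, from workcell import telemetry, camera, camera_params, ticket, boxes_of, cut_out, spot_point, bot gives the robot as it stands.
- The arm moves only by the shell command python3 -m creep 'ROWS'. ROWS is text: rows parted by semicolons, each of 5 numbers parted by spaces: the opening, from 0 (shut) to 1 (fully open), then the shift along the tool's x, y, z in units of 150 mm (1.0 is 150 mm), then the turn about the tool's z in units of 180 degrees (1.0 is 180 degrees). In form: claw x y z turn; .... A call has 1 to 12 rows; each row is the pose to reach, as a shift and turn from the pose commanded when the call began, along the tool's axes at that moment, turning the shorter way round; what a row does not reach only later rows make up. A row lasts 1/8 s, in which the tool goes at most 62.5 mm and 10.7 degrees, less where a joint would pass 70% of its speed; a pose out of reach is approached as far as the arm can. A call with a number of a shift or a turn outside -1 to 1 is refused whole. A call with a gripper value outside its range is refused whole. The fingers move at their own pace and stop on an object; the grip force is fixed at half the most. Time passes only in rows, so rows that repeat a pose let the fingers close. It gives the time, the measured TCP pose, the force, the opening and the grip force at its end, in the units of the state.
- telemetry.get_obs(): the state, without advancing time (a new reading comes with each control period).
- camera(name): name is "scene" or "side" or "wrist"; returns the picture (400x640x3 uint8, red, green, blue); there is no depth.
- camera_params(name): a dict with "camera_matrix" (3x3 intrinsics, pixels), "eye" and "attitude" of the camera in the world. Camera axes: x right, y down, z forward; pixel columns grow to the right and rows downward; lengths in m; the calibration is good to about 2 mm. A picture is of the moment at which its call begins: read the wrist's pose just before it. camera_params takes no time and is no camera call; for the wrist camera it gives the pose at the moment of the call.
- ticket.job_done(): hands the job in; it is judged then, once.
Trained networks look in the newest picture that a camera, given by its name, has taken for a name from the list of things; names that differ only in an ending like _2 or _b are one class to them, and where a whole thing is asked for, a point or a joint stands for the part that bears it (a point fixed in the world has none). Each returns a list of dicts, best first, with "conf" (0 to 1); they miss things now and then, are a little off and sometimes report something else, mostly with a low value. They report only what shows in the picture. A call takes as long as a camera call.
- boxes_of(thing, camera): "at" ([x, y, z] in m, in world coordinates, good to about 4 mm: the middle of the surface that is visible of it).
- cut_out(thing, camera): "pixels" (400x640 bool, what is visible of it).
- spot_point(thing, camera): "at" ([x, y, z] in m, in world coordinates, good to about 4 mm: a listed point, or the origin of a listed thing).
The state is a dict: "clock": time; "joint_pos": joint angles; "joint_vel": joint speeds; "tau": joint torques, N m; "eef_pos": TCP position; "tool_rot": TCP orientation; "ft_force": force on the tool from outside, world axes, zero at the start; "ft_torque": the same for the moment, N m; "grip_width": finger opening in m; "grasp_force": force on a finger pad.
Only numpy, scipy, OpenCV 4.12 (cv2) and the standard library are available. Lean on these libraries where they do the work, as an engineer would, in place of code of your own. Each camera call takes 0.05 s, during which the arm holds its last target. There are 200 camera calls.

## Working session

There is one attempt and no reset: what is moved stays moved. The work goes in short steps, Python scripts to look and compute and a shell command to move; the robot and the scene stay as the last step left them, time stands still between calls to the robot, and variables do not carry over. Pictures are saved under pics/ and viewed, at most 10 in all, crops included, and the job is handed in when it is done.

```bash
ls; mkdir -p pics
python3 - <<'E'
from workcell import telemetry, camera, camera_params, boxes_of, spot_point, bot
import cv2, numpy as np
np.set_printoptions(precision=4,suppress=True)
o=telemetry.get_obs(); print(o['clock'],o['eef_pos'],o['tool_rot'],bot.tcp_to_tips)
for c in ['scene','side']:
    im=camera(c); cv2.imwrite(f'pics/{c}0.png',im[:,:,::-1])
    print(c,camera_params(c)['eye'])
    for t in ['carrier','slot_left','slot_right','stop_face','place1','place3','groove','model_a','cover','grip','tab_left','tab_right','bottle_white','bottle_black','jar','tweezers']:
        r=spot_point(t,c)
        print(t,[(np.round(d['at'],3).tolist(),round(d['conf'],2)) for d in r[:4]])
print(telemetry.get_obs()['clock'])
E
```

```text
pics
0.0 [0.1944 0.46   0.2251] [ 0.1985  0.9801 -0.001  -0.0002] 0.022
scene [-0.0494 -0.6089  0.898 ]
carrier [([0.624, -0.072, 0.008], 0.63), ([0.605, -0.147, 0.016], 0.55)]
slot_left [([0.616, -0.02, 0.064], 0.77)]
slot_right [([0.633, -0.137, 0.062], 0.79)]
stop_face [([0.603, -0.176, 0.036], 0.82)]
place1 [([0.596, -0.08, 0.013], 0.95), ([0.443, 0.326, 0.003], 0.71), ([0.602, -0.146, 0.012], 0.56), ([0.59, -0.01, 0.01], 0.55)]
place3 [([0.596, -0.08, 0.013], 0.95), ([0.443, 0.326, 0.003], 0.71), ([0.602, -0.146, 0.012], 0.56), ([0.59, -0.01, 0.01], 0.55)]
groove [([0.562, -0.084, 0.004], 0.96)]
model_a [([0.453, -0.063, 0.007], 0.81), ([0.464, 0.036, 0.009], 0.73)]
cover [([0.557, 0.386, 0.008], 0.79)]
grip [([0.555, 0.359, 0.044], 0.9)]
tab_left [([0.497, 0.4, 0.004], 0.6)]
tab_right []
bottle_white [([0.563, -0.337, -0.0], 0.67)]
bottle_black [([0.592, -0.369, -0.001], 0.72), ([0.442, 0.324, 0.002], 0.35)]
jar [([0.645, 0.226, 0.0], 0.76)]
tweezers [([0.461, -0.347, -0.004], 0.47)]
side [ 0.4245 -1.152   0.6167]
carrier [([0.622, -0.077, 0.012], 0.59)]
slot_left [([0.616, -0.
[... 213 characters left out ...]
595, -0.078, 0.015], 0.91), ([0.592, -0.014, 0.012], 0.87), ([0.559, 0.383, 0.006], 0.71), ([0.604, -0.15, 0.013], 0.61)]
place3 [([0.595, -0.078, 0.015], 0.91), ([0.592, -0.014, 0.012], 0.87), ([0.559, 0.383, 0.006], 0.71), ([0.604, -0.15, 0.013], 0.61)]
groove [([0.557, -0.087, 0.006], 0.72)]
model_a [([0.459, 0.032, 0.012], 0.61), ([0.485, -0.142, 0.007], 0.6)]
cover [([0.557, 0.385, 0.005], 0.96)]
grip [([0.554, 0.364, 0.045], 0.64)]
tab_left [([0.538, -0.074, -0.0], 0.7), ([0.552, 0.364, 0.044], 0.47)]
tab_right []
bottle_white [([0.564, -0.336, -0.001], 0.57)]
bottle_black [([0.588, -0.371, -0.0], 0.74)]
jar []
tweezers [([0.465, -0.342, 0.0], 0.75), ([0.457, -0.057, 0.008], 0.72)]
1.7
```

View pictures.

View pics/scene0.png

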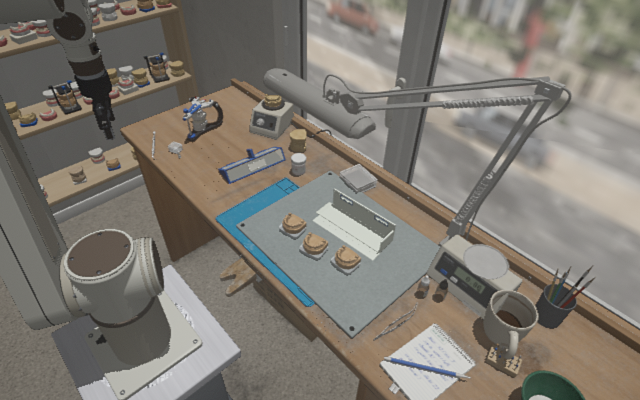

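View pics/side0.png

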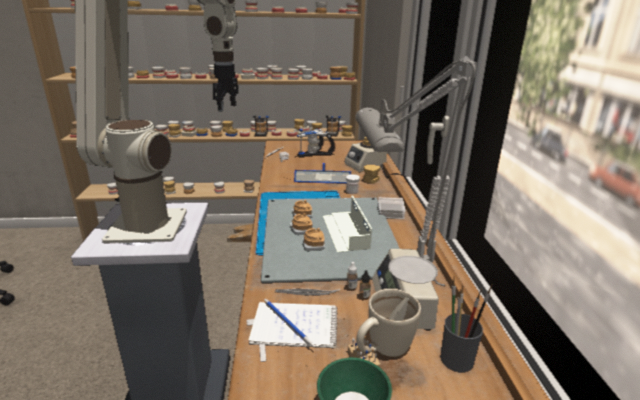

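```bash
cat > h.py <<'E'
from workcell import telemetry, camera, camera_params, boxes_of, spot_point, cut_out, bot
import cv2, numpy as np
from scipy.spatial.transform import Rotation as R
np.set_printoptions(precision=4,suppress=True)
def tool():
    o=telemetry.get_obs(); return o,np.array(o['eef_pos']),R.from_quat(o['tool_rot']).as_matrix()
def rel(xyz,ang=None):
    """row numbers for TCP target xyz, tool-y direction angle ang (world, mod pi)"""
    o,p,M=tool(); d=M.T@(np.array(xyz)-p)/.15
    a=np.arctan2(M[1,1],M[0,1]); t=0
    if ang is not None:
        t=-((ang-a+np.pi/2)%np.pi-np.pi/2)/np.pi
    print('rel',d,'turn',round(t,4)); return d,t
def st():
    o,p,M=tool(); print('t',round(o['clock'],2),'p',p,'yang',round(np.arctan2(M[1,1],M[0,1]),4),'q',np.array(o['joint_pos']),'F',np.array(o['ft_force']),'w',round(o['grip_width'],4),'gf',o['grasp_force'])
def ray(px,cam,z):
    c=camera_params(cam); K=np.array(c['camera_matrix']); A=np.array(c['attitude'])
    A=R.from_quat(A).as_matrix() if A.shape==(4,) else A
    d=A@np.linalg.solve(K,[px[0],px[1],1]); e=np.array(c['eye']); return e+d*(z-e[2])/d[2]
class C: # carrier frame
    def __init__(s,o,yaw): s.o=np.array(o);s.yaw=yaw;s.M=R.from_euler('z',yaw).as_matrix()
    def w(s,p): return s.o+s.M@np.array(p)
    def l(s,p): return s.M.T@(np.array(p)-s.o)
E
python3 - <<'E'
from h import *
c=camera_params('wrist');print(c)
o,p,M=tool()
print(M.T@(np.array(c['eye'])-p), ray((320,200),'wrist',0),ray((0,0),'wrist',0),ray((640,400),'wrist',0))
rel((.40,.33,.30),1.3);rel((.45,-.03,.3),1.7); st()
E
```

```text
{'camera_matrix': array([[338.7888,   0.    , 320.9781],
       [  0.    , 338.7888, 199.2906],
       [  0.    ,   0.    ,   1.    ]]), 'eye': array([0.1215, 0.4938, 0.3742]), 'attitude': array([0.823 , 0.5456, 0.087 , 0.1322])}
[ 0.0803  0.0021 -0.1482] [0.2351 0.4441 0.    ] [-0.0755  0.2369  0.    ] [0.6946 0.7506 0.    ]
rel [-1.6001 -0.2688 -0.4932] turn -0.0411
rel [-2.8414 -2.3498 -0.4933] turn -0.1684
t 1.7 p [0.1946 0.4606 0.226 ] yang 1.171 q [1.171  0.2406 0.005  1.3352 0.     1.5708] F [ 0.7156  0.0254 -0.5653] w 0.0853 gf 0.0
```

```bash
python3 - <<'E'
from h import *
rel((.33,.33,.30),1.3);rel((.36,.2,.3),1.7)
E
python3 -m creep '0.3 -1 -0.4 -0.5 -0.1; 0.3 -1 -0.4 -0.5 -0.1;0.3 -1 -0.4 -0.5 -0.1;0.3 -1 -0.4 -0.5 -0.1'
python3 - <<'E'
from h import *
st(); cv2.imwrite('pics/w1.png',camera('wrist')[:,:,::-1])
for t in ['cover','grip','cheek_edge','tab_left','tab_right','skirt_edge','jar']:
    print(t,[(np.round(d['at'],4).tolist(),round(d['conf'],2)) for d in spot_point(t,'wrist')[:3]])
rel((.37,-.03,.3),1.7)
E
```

```text
rel [-1.1702 -0.4505 -0.4932] turn -0.0411
rel [-1.6918 -1.171  -0.4932] turn -0.1684
clock: 2.2
eef_pos: [0.3123, 0.3456, 0.3033]
tool_rot: [0.046, 0.999, 0.002, 0.002]
ft_force: [-0.4, 0.4, -0.5]
grip_width: 0.0251
grasp_force: 0.0
t 2.2 p [0.3123 0.3456 0.3033] yang 1.4791 q [ 0.8364  0.1477  0.0887  1.507  -0.0006  0.928 ] F [-0.4177  0.353  -0.5137] w 0.0251 gf 0.0
cover [([0.5559, 0.3843, 0.0037], 0.94)]
grip [([0.5526, 0.3589, 0.0443], 0.78), ([0.606, -0.1827, 0.0332], 0.51)]
cheek_edge [([0.4429, 0.3238, 0.0008], 0.71)]
tab_left []
tab_right [([0.6186, 0.3877, 0.0005], 0.6), ([0.5528, 0.3601, 0.0428], 0.16)]
skirt_edge [([0.5428, 0.3103, 0.0026], 0.66)]
jar []
rel [-0.6186 -2.4734  0.0043] turn -0.0677
```

View pics/w1.png

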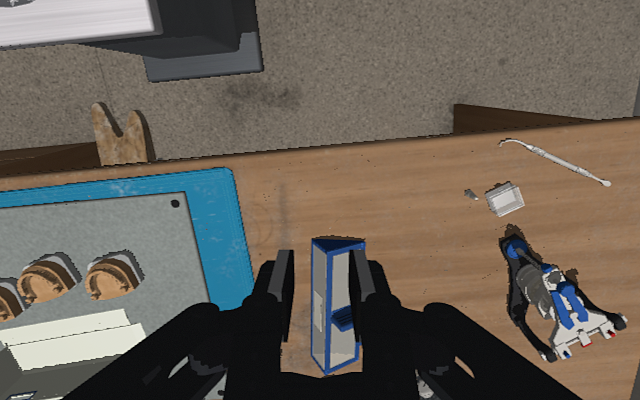

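```bash
python3 -m creep '0.3 -0.2 -1 0 -0.07; 0.3 -0.2 -1 0 -0.07;0.3 -0.2 -1 0 -0.07' >/dev/null
python3 - <<'E'
from h import *
rel((.34,-.06,.3),1.7)
E
python3 -m creep '0.3 0 -1 0 0; 0.3 0 -1 0 0;0.3 0 -1 0 0' >/dev/null
python3 - <<'E'
from h import *
rel((.34,-.06,.3),1.7)
st(); im=camera('wrist'); cv2.imwrite('pics/w2.png',im[:,:,::-1])
for t in ['model_a','carrier','slot_left','slot_right','stop_face','place1','groove']:
    print(t,[(np.round(d['at'],4).tolist(),round(d['conf'],2)) for d in spot_point(t,'wrist')[:4]])
E
```

```text
rel [ 0.1327 -1.6856  0.0065] turn 0.0017
rel [ 0.1329 -0.6835  0.0067] turn 0.0008
t 3.35 p [0.3463 0.0443 0.301 ] yang 1.7027 q [ 0.1275 -0.0849 -0.1591  1.4965 -0.0004 -0.0044] F [ 0.3067 -0.2014  0.4863] w 0.0255 gf 0.0
model_a [([0.4594, 0.0338, 0.0101], 0.89), ([0.4871, -0.1494, 0.0062], 0.88)]
carrier [([0.6223, -0.0748, 0.0096], 0.73), ([0.6073, -0.1812, 0.0347], 0.35), ([0.5527, 0.3588, 0.0429], 0.32)]
slot_left [([0.5513, 0.3868, 0.0039], 0.55)]
slot_right []
stop_face [([0.6067, -0.1829, 0.0329], 0.57)]
place1 [([0.6043, -0.1422, 0.0096], 0.58), ([0.598, -0.0816, 0.0169], 0.57)]
groove [([0.562, -0.0823, 0.0061], 0.56), ([0.6259, -0.0761, 0.0077], 0.39)]
```

View pics/w2.png

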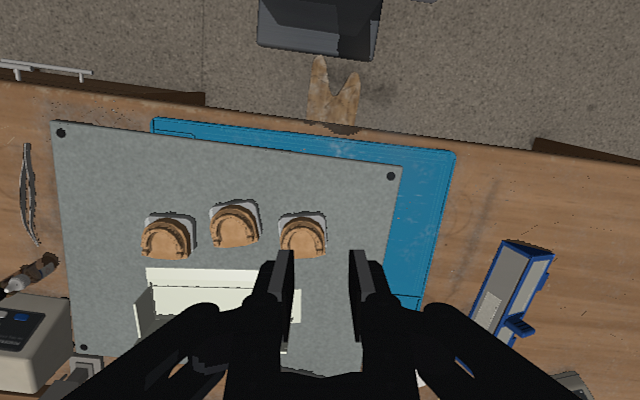

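Run:
```python
import cv2
im=cv2.imread('pics/w2.png')[195:355,110:340]
cv2.imwrite('pics/w2c.png',cv2.resize(im,None,fx=3.4,fy=3.4,interpolation=cv2.INTER_CUBIC))
```

```text
(no output)
```

View pics/w2c.png

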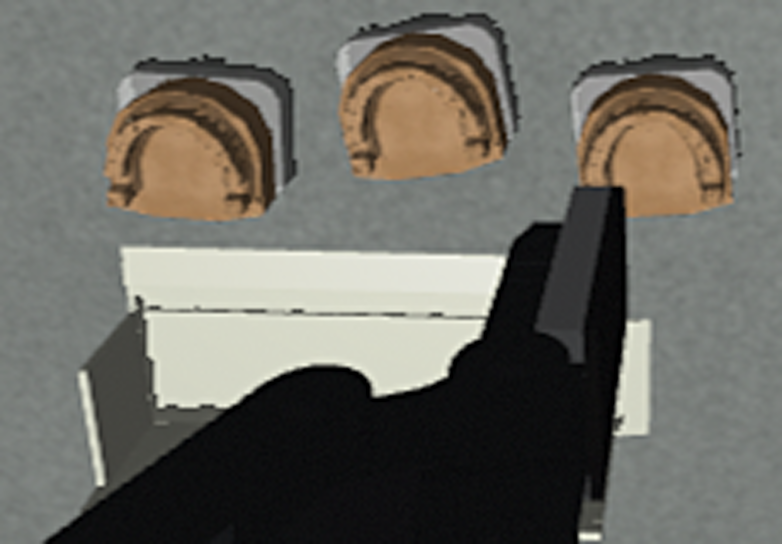

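Run:
```python
from h import *
f=lambda x,y:(110+x/3.4,195+y/3.4)
P=lambda x,y,z:ray(f(x,y),'wrist',z)
def ln(a,b,z):
    a,b=P(*a,z),P(*b,z); print(a,b,'yaw',np.arctan2(-(a-b)[0]*-1*-1, (b-a)[1]) if 0 else np.arctan2(-(b-a)[0],(b-a)[1]))
ln((121,247),(505,256),.010); ln((145,310),(485,318),.012); 
a,b=P(651,320,.01),P(649,434,.01);print(a,b,'xdir',np.arctan2((b-a)[1],(b-a)[0]))
c=C((.6233,-.0763,.01),.13)
for q in [P(121,247,.01),P(505,256,.01),P(145,310,.012),P(485,318,.012),P(651,320,.01),P(649,434,.01),P(155,405,.012)]: print(c.l(q))
print('models')
for k in [((135,72),(270,80)),((345,40),(490,18)),((575,88),(725,72))]:
    ln(*k,.022)
    for q in k: print('   ',c.l(P(*q,.022)))
im=camera('wrist')
for d in boxes_of('model_a','wrist')[:4]: print(d)
for d in cut_out('model_a','wrist')[:4]:
    m=d['pixels']; ys,xs=np.nonzero(m); print(d['conf'],m.sum(),xs.min(),xs.max(),ys.min(),ys.max(), ray((xs.mean(),ys.mean()),'wrist',.03))
```

```text
[ 0.5497 -0.1819  0.01  ] [ 0.5316 -0.0181  0.01  ] yaw 0.11022361260334453
[ 0.5784 -0.1713  0.012 ] [ 0.5622 -0.0241  0.012 ] yaw 0.10963457791547648
[0.5546 0.048  0.01  ] [0.6142 0.0542 0.01  ] xdir 0.1032978154940967
[-0.0866 -0.0952  0.    ]
[-0.0834  0.0696  0.    ]
[-0.0568 -0.0884  0.002 ]
[-0.0538  0.0597  0.002 ]
[-0.052   0.1322  0.    ]
[0.0079 0.1306 0.    ]
[-0.0077 -0.0912  0.002 ]
models
[ 0.462  -0.1685  0.022 ] [ 0.4581 -0.1154  0.022 ] yaw 0.07270651867999824
    [-0.1719 -0.0705  0.012 ]
    [-0.1689 -0.0174  0.012 ]
[ 0.4371 -0.0864  0.022 ] [ 0.4202 -0.0306  0.022 ] yaw 0.2935908217276074
    [-0.1859  0.0141  0.012 ]
    [-0.1954  0.0716  0.012 ]
[0.445  0.0051 0.022 ] [0.4301 0.0634 0.022 ] yaw 0.25031808314305865
    [-0.1662  0.1039  0.012 ]
    [-0.1735  0.1636  0.012 ]
{'at': [0.4488, -0.0568, 0.0387], 'conf': 0.9}
{'at': [0.481, -0.1452, 0.0378], 'conf': 0.78}
{'at': [0.4535, 0.0369, 0.0425], 'conf': 0.6}
0.96 2227 137 192 213 258 [ 0.4843 -0.1455  0.03  ]
0.88 2113 206 258 199 246 [ 0.4535 -0.0575  0.03  ]
0.88 1955 275 323 212 257 [0.4561 0.035  0.03  ]
```

```bash
cat >> h.py <<'E'
def proj(p,cam):
    c=camera_params(cam); K=np.array(c['camera_matrix']); A=R.from_quat(c['attitude']).as_matrix()
    q=K@(A.T@(np.array(p)-np.array(c['eye']))); return q[:2]/q[2]
E
python3 - <<'E'
from h import *
x0,y0,s=275,170,5
im=cv2.imread('pics/scene0.png')[y0:y0+110,x0:x0+150]; im=cv2.resize(im,None,fx=s,fy=s,interpolation=cv2.INTER_CUBIC)
for o,yaw,col in [((.625,-.0681,.01),.109,(0,255,0)),((.6233,-.0760,.01),.12,(0,0,255))]:
    c=C(o,yaw)
    for L in [[(0,-.103,.064),(0,.109,.064)],[(0,-.103,.002),(0,.109,.002)],[(-.057,-.099,.045),(0,-.099,.045)],[(-.058,-.099,.002),(-.058,.109,.002)],[(-.058,.124,0),(0,.124,0)],[(-.088,-.103,0),(-.088,.109,0)]]:
        a,b=[tuple(int(v) for v in (proj(c.w(p),'scene')-[x0,y0]+.5)*s) for p in L]
        cv2.line(im,a,b,col,1)
cv2.imwrite('pics/sc.png',im)
f=lambda x,y:(110+x/3.4,195+y/3.4)
for q in [(86,372),(99,486)]: print(ray(f(*q),'wrist',.055))
E
```

```text
[ 0.58   -0.1752  0.055 ]
[ 0.6356 -0.1717  0.055 ]
```

View pics/sc.png

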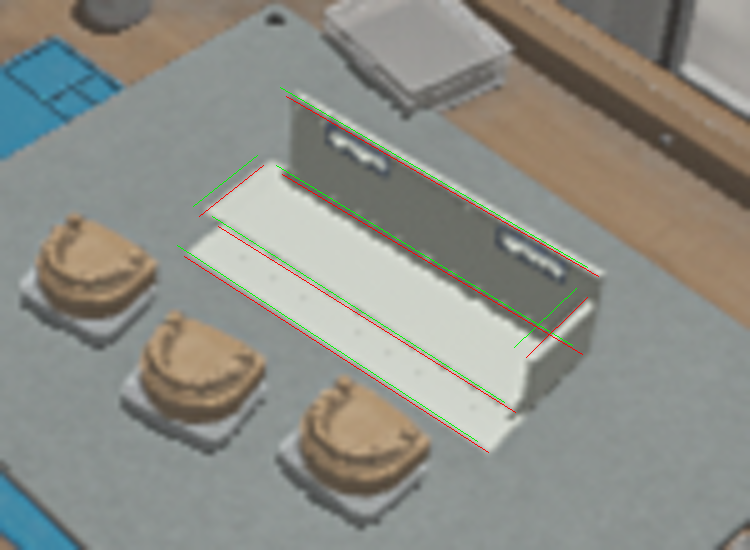

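```bash
echo "
car=C((.6238,-.0757,.01),.115)
YF=.115+np.pi/2
def relc(x,y,z,side=False): return rel(car.w((x,y,z-.01)), .115 if side else YF)
" >> h.py
python3 - <<'E'
from h import *
st(); print(bot.tcp_to_tips)
relc(-.205,-.054,.10)
E
```

```text
t 3.9 p [0.3465 0.047  0.3009] yang 1.707 q [ 0.1347 -0.0835 -0.158   1.4965  0.     -0.0014] F [ 0.387  -0.3439 -0.2277] w 0.0253 gf 0.0
0.022
rel [-0.3467 -1.3923  1.3395] turn 0.0067
```

```bash
python3 -m creep '0.3 -0.35 -1 0.7 0.007;0.3 -0.35 -1 0.7 0.007;0.3 -0.35 -1 0.7 0.007;0.3 -0.35 -1 0.7 0.007' >/dev/null
python3 -m creep '0.3 0 -0.39 0.8 0;0.3 0 -0.39 0.8 0;0.3 0 -0.39 0.8 0' >/dev/null
python3 - <<'E'
from h import *
st(); relc(-.205,-.054,.04)
E
```

```text
t 4.78 p [ 0.4225 -0.1526  0.0733] yang 1.6823 q [-0.3467  0.28   -0.3724  0.9256  0.0003 -0.4583] F [-0.4103 -0.2475  0.2934] w 0.0255 gf 0.0
rel [-0.0265 -0.0056  0.2219] turn -0.0011
```

```bash
python3 -m creep '0.3 0 0 0.22 0;0.3 0 0 0.24 0;0.3 0 0 0.24 0' |grep -E 'pos|force'
python3 -m creep '0.3 0 0 0.015 0;0.3 0 0 0.03 0; 0.3 0 0 0.03 0' |grep -E 'pos|force'
```

```text
eef_pos: [0.4264, -0.1531, 0.0417]
ft_force: [-0.8, 0.6, 1.0]
grasp_force: 0.0
eef_pos: [0.4253, -0.1535, 0.0358]
ft_force: [-0.0, -0.1, 0.2]
grasp_force: 0.0
```

```bash
python3 -m creep '0.3 0 0 0.015 0;0.3 0 0 0.02 0; 0.3 0 0 0.02 0' |grep -E 'pos|force'
python3 -m creep '0.3 0 0 0.015 0;0.3 0 0 0.02 0; 0.3 0 0 0.02 0' |grep -E 'pos|force'
python3 -m creep '0.3 0 0 0.015 0;0.3 0 0 0.02 0; 0.3 0 0 0.02 0' |grep -E 'pos|force'
```

```text
eef_pos: [0.4251, -0.1535, 0.0323]
ft_force: [0.2, -0.1, -0.2]
grasp_force: 0.0
eef_pos: [0.4251, -0.1535, 0.0294]
ft_force: [0.2, 0.4, -0.6]
grasp_force: 0.0
eef_pos: [0.4252, -0.1535, 0.0264]
ft_force: [-0.3, -0.0, 0.5]
grasp_force: 0.0
```

```bash
python3 -m creep '0.3 0 0 0.015 0;0.3 0 0 0.02 0; 0.3 0 0 0.02 0' |grep -E 'pos|force'
python3 -m creep '0.3 0 0 0.015 0;0.3 0 0 0.02 0; 0.3 0 0 0.02 0' |grep -E 'pos|force'
```

```text
eef_pos: [0.4251, -0.1535, 0.0234]
ft_force: [0.7, -0.5, -0.3]
grasp_force: 0.0
eef_pos: [0.4251, -0.1535, 0.0204]
ft_force: [0.0, 0.5, 0.8]
grasp_force: 0.0
```

```bash
python3 -m creep '0.3 0 0 0.01 0;0.3 0 0 0.015 0; 0.3 0 0 0.015 0' |grep -E 'pos|force'
python3 - <<'E'
from h import *
cv2.imwrite('pics/s1.png',cv2.resize(camera('side')[190:280,255:375,::-1],None,fx=6,fy=6,interpolation=cv2.INTER_CUBIC))
E
```

```text
eef_pos: [0.4252, -0.1535, 0.0182]
ft_force: [0.4, -0.2, -0.1]
grasp_force: 0.0
```

View pics/s1.png

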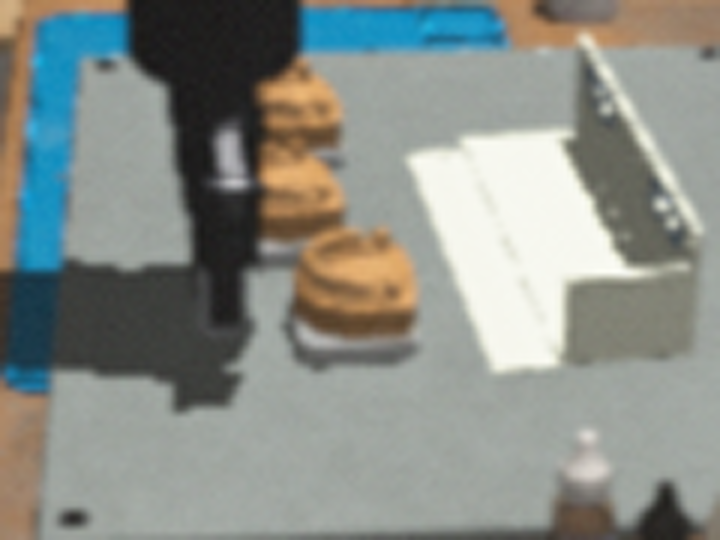

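Run:
```python
from h import *
o,p,M=tool()
for yo in (-.013,-.027,.013,.027):
  for z in (.01,.014,.018): print(yo,z,(proj(list((p+M[:,1]*yo*1)[:2])+[z],'side')-[255,190])*6)
```

```text
-0.013 0.01 [221.7001 348.0745]
-0.013 0.014 [221.5683 340.4283]
-0.013 0.018 [221.4362 332.7597]
-0.027 0.01 [225.5936 364.4995]
-0.027 0.014 [225.4662 356.7937]
-0.027 0.018 [225.3384 349.0649]
0.013 0.01 [214.6892 318.4985]
0.013 0.014 [214.55   310.9611]
0.013 0.018 [214.4103 303.4019]
0.027 0.01 [211.0277 303.0521]
0.027 0.014 [210.8847 295.5722]
0.027 0.018 [210.7413 288.0709]
```

```bash
python3 -m creep '0.3 0 0 0.01 0;0.3 0 0 0.01 0; 0.3 0 0 0.01 0' |grep -E 'pos|force'
python3 -m creep '0.3 0 0 0.01 0;0.3 0 0 0.01 0; 0.3 0 0 0.01 0' |grep -E 'pos|force'
python3 -m creep '0.3 0 0 0.01 0;0.3 0 0 0.01 0; 0.3 0 0 0.01 0' |grep -E 'pos|force'
```

```text
eef_pos: [0.4252, -0.1535, 0.0167]
ft_force: [-0.9, 0.1, -0.7]
grasp_force: 0.0
eef_pos: [0.4252, -0.1535, 0.0152]
ft_force: [0.1, -0.5, -0.6]
grasp_force: 0.0
eef_pos: [0.4252, -0.1535, 0.0137]
ft_force: [-0.0, 0.2, 0.2]
grasp_force: 0.0
```

```bash
python3 -m creep '0.3 0 0 0.01 0;0.3 0 0 0.01 0; 0.3 0 0 0.01 0' |grep -E 'pos|force'
python3 -m creep '0.3 0 0 0.01 0;0.3 0 0 0.01 0; 0.3 0 0 0.01 0' |grep -E 'pos|force'
python3 - <<'E'
from h import *
o,p,M=tool(); print(M); st()
E
```

```text
eef_pos: [0.4252, -0.1535, 0.0122]
ft_force: [-0.0, 0.6, -1.0]
grasp_force: 0.0
eef_pos: [0.4252, -0.1535, 0.0108]
ft_force: [-0.4, 0.3, -0.0]
grasp_force: 0.0
[[-0.9937 -0.112  -0.    ]
 [-0.112   0.9937 -0.    ]
 [ 0.     -0.     -1.    ]]
t 9.7 p [ 0.4252 -0.1535  0.0108] yang 1.6831 q [-0.3464  0.3696 -0.4468  0.7544 -0.     -0.4587] F [-0.395   0.2812 -0.0192] w 0.0256 gf 0.0
```

Run:
```python
from h import *
o,p,M=tool()
im=camera('side')[210:270,265:345,::-1]; im=np.clip((im/255.)**.45*255,0,255).astype(np.uint8)
im=cv2.resize(im,None,fx=9,fy=9,interpolation=cv2.INTER_CUBIC)
for yo,col in ((-.013,(0,0,255)),(-.027,(0,255,0)),(.013,(255,0,0))):
    q=p+M[:,1]*yo
    for z in (.01,.02,.03): 
        a=((proj([q[0],q[1],z],'side')-[265,210]+.5)*9).astype(int); cv2.circle(im,tuple(int(v) for v in a),3,col,-1)
cv2.imwrite('pics/s2.png',im)
```

```text
(no output)
```

View pics/s2.png

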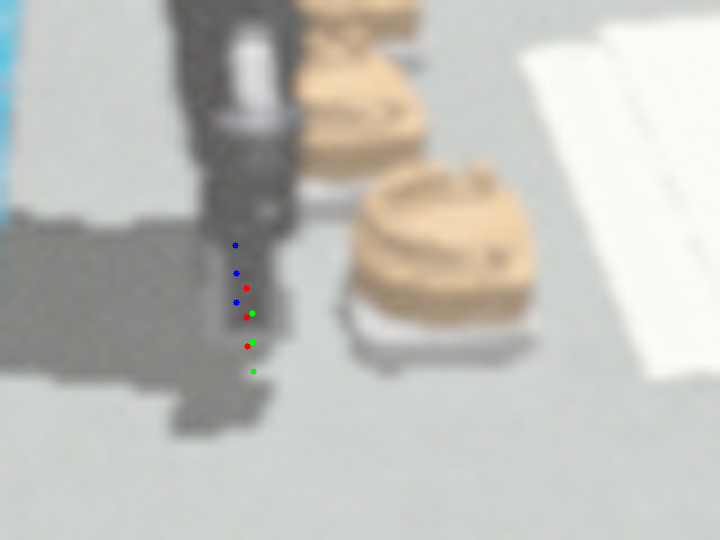

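Run:
```python
from h import *
o,p,M=tool(); print(car.l(p)); relc(-.067,-.054,.0108)
```

```text
[-0.2062 -0.0545  0.0008]
rel [-0.9279  0.006  -0.0003] turn -0.0009
```

```bash
python3 -m creep '0.3 -0.08 0 0 0;0.3 -0.16 0 0 0;0.3 -0.24 0 0 0;0.3 -0.32 0 0 0;0.3 -0.4 0 0 0;0.3 -0.48 0 0 0;0.3 -0.56 0 0 0;0.3 -0.64 0 0 0;0.3 -0.72 0 0 0;0.3 -0.78 0 0 0;0.3 -0.84 0 0 0;0.3 -0.84 0 0 0' |grep -E 'pos|force'
python3 - <<'E'
from h import *
o,p,M=tool(); print(car.l(p))
camera('scene')
for d in spot_point('model_a','scene'): print(d, car.l(d['at']))
E
```

```text
eef_pos: [0.5516, -0.1393, 0.0108]
ft_force: [0.0, 0.2, -0.3]
grasp_force: 0.0
[-0.079  -0.0549  0.0008]
{'at': [0.461, 0.0388, 0.0111], 'conf': 0.74} [-0.1486  0.1324  0.0011]
{'at': [0.4566, -0.0575, 0.0094], 'conf': 0.71} [-0.164   0.0373 -0.0006]
{'at': [0.5931, -0.1373, 0.0141], 'conf': 0.46} [-0.0376 -0.0577  0.0041]
```

```bash
python3 -m creep '0.3 -0.03 0 0 0;0.3 -0.06 0 0 0;0.3 -0.08 0 0 0;0.3 -0.08 0 0 0' |grep -E 'pos|force'
python3 -m creep '0.3 -0.015 0 0 0;0.3 -0.015 0 0 0' |grep -E 'pos|force'
python3 -m creep '0.3 -0.015 0 0 0;0.3 -0.015 0 0 0' |grep -E 'pos|force'
```

```text
eef_pos: [0.5626, -0.1379, 0.0107]
ft_force: [-0.8, -0.9, -0.6]
grasp_force: 0.1
eef_pos: [0.5627, -0.1379, 0.0106]
ft_force: [-3.8, 0.0, 3.7]
grasp_force: 2.5
eef_pos: [0.5628, -0.1379, 0.0105]
ft_force: [-10.8, -1.2, 8.9]
grasp_force: 4.9
```

```bash
python3 -m creep '0.3 0.15 0 0 0;0.3 0.25 0 -0.1 0;0.3 0.4 0 -0.4 0;0.3 0.7 0.05 -0.4 0;0.3 1 0.35 -0.4 0;0.3 1 0.55 -0.4 0' |grep -E 'pos|force'
python3 - <<'E'
from h import *
relc(-.224,.036,.0115)
E
```

```text
eef_pos: [0.4038, -0.0713, 0.0702]
ft_force: [0.1, 0.1, 0.7]
grasp_force: 0.0
rel [0.0381 0.042  0.3913] turn -0.0015
```

```bash
python3 -m creep '0.3 0.04 0.042 0.1 0;0.3 0.04 0.042 0.25 0;0.3 0.04 0.042 0.38 0;0.3 0.04 0.042 0.39 0;0.3 0.04 0.042 0.39 0' |grep -E 'pos|force'
python3 -m creep '0.3 -0.08 0 0 0;0.3 -0.16 0 0 0;0.3 -0.24 0 0 0;0.3 -0.32 0 0 0;0.3 -0.4 0 0 0;0.3 -0.48 0 0 0;0.3 -0.56 0 0 0;0.3 -0.64 0 0 0;0.3 -0.72 0 0 0;0.3 -0.8 0 0 0;0.3 -0.9 0 0 0;0.3 -0.9 0 0 0' |grep -E 'pos|force'
python3 - <<'E'
from h import *
relc(-.067,.036,.011)
camera('scene')
for d in spot_point('model_a','scene'): print(d, car.l(d['at']))
E
```

```text
eef_pos: [0.4025, -0.0669, 0.0128]
ft_force: [-0.2, 0.9, 0.4]
grasp_force: 0.0
eef_pos: [0.5379, -0.0516, 0.0124]
ft_force: [-0.0, -0.6, -0.3]
grasp_force: 0.0
rel [-0.1037  0.0147  0.0098] turn -0.0008
{'at': [0.6015, -0.1338, 0.015], 'conf': 0.81} [-0.0288 -0.0552  0.005 ]
{'at': [0.4603, 0.0362, 0.0088], 'conf': 0.73} [-0.1496  0.1299 -0.0012]
{'at': [0.5788, -0.052, 0.0082], 'conf': 0.43} [-0.042   0.0287 -0.0018]
```

```bash
python3 -m creep '0.3 -0.04 0 0 0;0.3 -0.08 0 0 0;0.3 -0.1 0 0 0;0.3 -0.11 0 0 0;0.3 -0.125 0 0 0;0.3 -0.125 0 0 0' |grep -E 'pos|force'
python3 - <<'E'
from h import *
o,p,M=tool(); print(car.l(p))
E
```

```text
eef_pos: [0.5535, -0.0496, 0.0121]
ft_force: [-5.1, 0.1, 2.6]
grasp_force: 2.2
[-0.0669  0.034   0.0021]
```

```bash
python3 -m creep '0 0.2 0 -0.05 0;0 0.4 0 -0.2 0;0 0.4 0 -0.2 0;0 0.4 0 -0.2 0;0 0.4 0 -0.2 0' |grep -E 'pos|force|width|clock'
python3 -m creep '0 0 0 0.02 0;0 0 0 0.04 0;0 0 0 0.04 0' |grep -E 'pos|force'
python3 -m creep '0 0 0 0.02 0;0 0 0 0.02 0' |grep -E 'pos|force'
python3 -m creep '0 0 0 0.02 0;0 0 0 0.02 0' |grep -E 'pos|force'
```

```text
clock: 16.7
eef_pos: [0.496, -0.0562, 0.042]
ft_force: [0.9, 0.2, 0.6]
grip_width: -0.0
grasp_force: 0.0
eef_pos: [0.4947, -0.0562, 0.0356]
ft_force: [1.2, 0.4, -0.7]
grasp_force: 0.0
eef_pos: [0.4948, -0.0562, 0.033]
ft_force: [-0.0, -0.2, -0.1]
grasp_force: 0.0
eef_pos: [0.4948, -0.0563, 0.03]
ft_force: [0.1, 0.9, 0.4]
grasp_force: 0.0
```

```bash
python3 -m creep '0 0 0 0.02 0;0 0 0 0.02 0' |grep -E 'pos|force'
python3 -m creep '0 0 0 0.02 0;0 0 0 0.02 0' |grep -E 'pos|force'
python3 -m creep '0 0 0 0.02 0;0 0 0 0.02 0' |grep -E 'pos|force'
python3 -m creep '0 0 0 0.02 0;0 0 0 0.02 0' |grep -E 'pos|force'
```

```text
eef_pos: [0.4948, -0.0562, 0.027]
ft_force: [0.1, 0.3, 0.2]
grasp_force: 0.0
eef_pos: [0.4948, -0.0562, 0.024]
ft_force: [0.5, -0.2, -0.0]
grasp_force: 0.0
eef_pos: [0.4948, -0.0562, 0.021]
ft_force: [0.3, -0.3, 0.0]
grasp_force: 0.0
eef_pos: [0.4948, -0.0563, 0.018]
ft_force: [-0.7, 1.1, 0.4]
grasp_force: 0.0
```

```bash
for i in 1 ; do python3 -m creep '0 0 0 0.02 0;0 0 0 0.02 0' |grep -E 'pos|ft_force'; done
python3 -m creep '0 0 0 0.02 0;0 0 0 0.02 0' |grep -E 'pos|ft_force'
python3 -m creep '0 0 0 0.015 0;0 0 0 0.015 0' |grep -E 'pos|ft_force'
```

```text
eef_pos: [0.4948, -0.0563, 0.015]
ft_force: [-1.2, 0.7, -0.2]
eef_pos: [0.4948, -0.0562, 0.012]
ft_force: [0.0, -1.0, 0.3]
eef_pos: [0.4949, -0.0563, 0.0098]
ft_force: [-0.9, -0.2, 0.6]
```

```bash
python3 -m creep '0 0 0 0.015 0;0 0 0 0.015 0' |grep -E 'pos|ft_force'
python3 -m creep '0 0 0 0.015 0;0 0 0 0.015 0' |grep -E 'pos|ft_force'
python3 -m creep '0 0 0 0.015 0;0 0 0 0.015 0' |grep -E 'pos|ft_force'
```

```text
eef_pos: [0.4948, -0.0563, 0.0076]
ft_force: [-0.3, 1.1, 0.0]
eef_pos: [0.4949, -0.0562, 0.0053]
ft_force: [0.4, 0.0, 0.5]
eef_pos: [0.4952, -0.0563, 0.0048]
ft_force: [-3.9, 0.8, 11.0]
```

```bash
python3 -m creep '0.15 0 0 -0.3 0;0.15 0 0 -0.4 0;0.15 0 0.2 -0.45 0' |grep -E 'pos|ft_force'
python3 - <<'E'
from h import *
st(); relc(-.038,.098,.012,True)
E
```

```text
eef_pos: [0.4929, -0.0274, 0.0719]
ft_force: [0.1, 0.3, -0.0]
t 20.45 p [ 0.4929 -0.0274  0.0719] yang 1.6798 q [-0.0554  0.3514 -0.2712  0.9452 -0.0004 -0.1644] F [ 0.1024  0.2506 -0.0002] w 0.0126 gf 0.0
rel [-0.5742  0.2373  0.4008] turn 0.4981
```

```bash
python3 -m creep '0.15 -0.3 0.24 0 0.498;0.15 -0.57 0.24 0 0.498;0.15 -0.57 0.24 0 0.498;0.15 -0.57 0.24 0 0.498;0.15 -0.57 0.24 0 0.498;0.15 -0.57 0.24 0 0.498;0.15 -0.57 0.24 0.1 0.498;0.15 -0.57 0.24 0.2 0.498;0.15 -0.57 0.24 0.3 0.498;0.15 -0.57 0.24 0.4 0.498;0.15 -0.57 0.24 0.4 0.498' |grep -E 'pos|ft_force'
python3 - <<'E'
from h import *
o,p,M=tool();st(); print(car.l(p));relc(-.038,.055,.012,True); print(M[:,0])
camera('scene')
for d in spot_point('model_a','scene'): print(d, car.l(d['at']))
E
```

```text
eef_pos: [0.5671, 0.0185, 0.0082]
ft_force: [-8.4, -1.1, 0.7]
t 21.82 p [0.5671 0.0185 0.0082] yang 0.1196 q [ 0.0329  0.5611 -0.1191  0.9013 -0.0004  1.4841] F [-8.3901 -1.1496  0.654 ] w 0.0126 gf 0.0
[-0.0455  0.1001 -0.0018]
rel [-0.3009  0.0486 -0.026 ] turn 0.0015
[-0.1193  0.9929  0.0005]
{'at': [0.5938, -0.0513, 0.0088], 'conf': 0.92} [-0.027   0.0277 -0.0012]
{'at': [0.4609, 0.0377, 0.0081], 'conf': 0.88} [-0.1488  0.1313 -0.0019]
{'at': [0.6021, -0.1337, 0.0147], 'conf': 0.62} [-0.0282 -0.0551  0.0047]
```

```bash
python3 -m creep '0.28 0 -0.1 -0.03 0;0.28 0 -0.1 -0.03 0;0.28 0 -0.1 -0.03 0' |grep -E 'pos|ft_force'
python3 -m creep '0.28 -0.07 0 0 0;0.28 -0.14 0 0 0;0.28 -0.2 0 0 0;0.28 -0.25 0 0 0;0.28 -0.3 0 0 0;0.28 -0.33 0 0 0;0.28 -0.33 0 0 0' |grep -E 'pos|ft_force'
python3 - <<'E'
from h import *
o,p,M=tool();st(); print(car.l(p));relc(-.053,.044,.012,True)
camera('scene')
for d in spot_point('model_a','scene'): print(d, car.l(d['at']))
E
```

```text
eef_pos: [0.5584, 0.0171, 0.0152]
ft_force: [0.4, 0.4, 0.6]
eef_pos: [0.5636, -0.0325, 0.0153]
ft_force: [0.1, 0.2, -0.5]
t 23.18 p [ 0.5636 -0.0325  0.0153] yang 0.118 q [-0.0574  0.5405 -0.1341  0.8961 -0.0005  1.3954] F [ 0.0802  0.1751 -0.5202] w 0.0236 gf 0.0
[-0.0548  0.0498  0.0053]
rel [-0.0386  0.0121  0.0218] turn 0.001
{'at': [0.4606, 0.0365, 0.0098], 'conf': 0.83} [-0.1492  0.1302 -0.0002]
{'at': [0.6029, -0.1363, 0.0165], 'conf': 0.6} [-0.0277 -0.0578  0.0065]
```

```bash
python3 -m creep '0.28 -0.02 0 0.015 0;0.28 -0.035 0 0.015 0;0.28 -0.035 0 0.015 0' |grep -E 'pos|ft_force'
python3 -m creep '0.28 -0.01 0 0 0;0.28 -0.02 0 0 0;0.28 -0.02 0 0 0' |grep -E 'pos|ft_force'
python3 - <<'E'
from h import *
o,p,M=tool(); print(car.l(p))
camera('side')
for d in spot_point('model_a','side'): print(d, car.l(d['at']))
E
```

```text
eef_pos: [0.5642, -0.0372, 0.013]
ft_force: [-0.8, 1.5, 0.8]
eef_pos: [0.5644, -0.0391, 0.013]
ft_force: [-0.9, 4.5, 2.2]
[-0.0548  0.0432  0.003 ]
{'at': [0.4606, 0.028, 0.0096], 'conf': 0.89} [-0.1502  0.1217 -0.0004]
{'at': [0.6027, -0.1431, 0.0077], 'conf': 0.74} [-0.0287 -0.0645 -0.0023]
{'at': [0.5932, -0.0788, 0.0129], 'conf': 0.49} [-0.0308  0.0004  0.0029]
{'at': [0.5542, 0.3645, 0.042], 'conf': 0.42} [-0.0186  0.4453  0.032 ]
```

```bash
python3 -m creep '0.28 0.1 0 0 0;0.28 0.2 0 -0.2 0;0.28 0.4 -0.2 -0.4 0;0.28 0.8 -0.5 -0.4 0;0.28 0.95 -0.63 -0.4 0;0.28 0.95 -0.63 -0.4 0;0.28 0.95 -0.63 -0.4 0' |grep -E 'pos|ft_force'
python3 - <<'E'
from h import *
st(); relc(-.15,.192,.0105,True)
E
```

```text
eef_pos: [0.4546, 0.0901, 0.0733]
ft_force: [0.4, -0.7, -0.3]
t 25.0 p [0.4546 0.0901 0.0733] yang 0.119 q [ 0.1964  0.2986 -0.3457  0.9251 -0.0011  1.6482] F [ 0.3658 -0.6538 -0.3272] w 0.0239 gf 0.0
rel [ 0.0529 -0.0065  0.4185] turn 0.0013
```

```bash
python3 -m creep '0.28 0.053 -0.007 0.1 0;0.28 0.053 -0.007 0.3 0;0.28 0.053 -0.007 0.42 0;0.28 0.053 -0.007 0.42 0' |grep -E 'pos|ft_force'
python3 -m creep '0.28 -0.06 0 0 0;0.28 -0.12 0 0 0;0.28 -0.18 0 0 0;0.28 -0.24 0 0 0;0.28 -0.3 0 0 0;0.28 -0.36 0 0 0;0.28 -0.42 0 0 0;0.28 -0.48 0 0 0;0.28 -0.52 0 0 0;0.28 -0.52 0 0 0' |grep -E 'pos|ft_force'
python3 - <<'E'
from h import *
o,p,M=tool(); print(car.l(p))
camera('scene')
for d in spot_point('model_a','scene'): print(d, car.l(d['at']))
camera('side')
for d in spot_point('model_a','side'): print(d, car.l(d['at']))
E
```

```text
eef_pos: [0.4515, 0.0967, 0.0086]
ft_force: [-0.4, -0.4, -0.2]
eef_pos: [0.461, 0.0197, 0.0099]
ft_force: [-0.2, -0.9, -0.1]
[-0.1507  0.1135 -0.0001]
{'at': [0.5953, -0.0773, 0.0099], 'conf': 0.76} [-0.0285  0.0017 -0.0001]
{'at': [0.6034, -0.1444, 0.0149], 'conf': 0.73} [-0.0281 -0.0659  0.0049]
{'at': [0.4645, -0.0218, 0.0091], 'conf': 0.65} [-0.1521  0.0718 -0.0009]
{'at': [0.4994, 0.4051, 0.0073], 'conf': 0.35} [-0.0684  0.4919 -0.0027]
{'at': [0.5966, -0.0791, 0.0119], 'conf': 0.75} [-0.0274 -0.0003  0.0019]
{'at': [0.602, -0.1432, 0.0076], 'conf': 0.49} [-0.0294 -0.0646 -0.0024]
```

```bash
python3 -m creep '0.3 0.08 0 0 0;0.3 0.1 0 -0.2 -0.06;0.3 0.1 -0.1 -0.4 -0.498;0.3 -0.1 -0.3 -0.4 -0.498;0.3 -0.28 -0.35 -0.4 -0.498;0.3 -0.28 -0.35 -0.4 -0.498;0.3 -0.28 -0.35 -0.4 -0.498;0.3 -0.28 -0.35 -0.4 -0.498;0.3 -0.28 -0.35 -0.4 -0.498;0.3 -0.28 -0.35 -0.4 -0.498;0.3 -0.28 -0.35 -0.4 -0.498' |grep -E 'pos|ft_force'
python3 - <<'E'
from h import *
st(); relc(-.205,.070,.0105)
E
```

```text
eef_pos: [0.4139, -0.0268, 0.07]
ft_force: [0.0, -0.7, 0.1]
t 28.32 p [ 0.4139 -0.0268  0.07  ] yang 1.6832 q [-0.0648  0.2187 -0.4682  0.8839  0.0002 -0.1772] F [ 0.0086 -0.7179  0.0653] w 0.0258 gf 0.0
rel [ 0.0136 -0.0179  0.3968] turn -0.0008
```

Lower, then push from x' -0.205 to -0.067 (0.92 units).

```bash
python3 -m creep '0.3 0.014 -0.018 0.15 0;0.3 0.014 -0.018 0.3 0;0.3 0.014 -0.018 0.4 0;0.3 0.014 -0.018 0.4 0' |grep -E 'pos|ft_force'
python3 -m creep '0.3 -0.08 0 0 0;0.3 -0.16 0 0 0;0.3 -0.24 0 0 0;0.3 -0.32 0 0 0;0.3 -0.4 0 0 0;0.3 -0.48 0 0 0;0.3 -0.56 0 0 0;0.3 -0.64 0 0 0;0.3 -0.72 0 0 0;0.3 -0.8 0 0 0;0.3 -0.85 0 0 0;0.3 -0.85 0 0 0' |grep -E 'pos|ft_force'
python3 -m creep '0.3 -0.03 0 0 0;0.3 -0.06 0 0 0;0.3 -0.08 0 0 0;0.3 -0.09 0 0 0;0.3 -0.09 0 0 0' |grep -E 'pos|ft_force'
python3 - <<'E'
from h import *
o,p,M=tool(); print(car.l(p))
camera('scene')
for d in spot_point('model_a','scene'): print(d, car.l(d['at']))
E
```

```text
eef_pos: [0.4109, -0.0299, 0.0091]
ft_force: [-0.2, -0.2, -0.1]
eef_pos: [0.5397, -0.0161, 0.01]
ft_force: [0.0, -0.5, 0.9]
eef_pos: [0.5498, -0.0148, 0.0098]
ft_force: [-5.6, -1.5, 4.8]
[-0.0665  0.0689 -0.0002]
{'at': [0.5978, -0.0764, 0.013], 'conf': 0.83} [-0.0259  0.0023  0.003 ]
{'at': [0.6031, -0.1451, 0.0173], 'conf': 0.76} [-0.0285 -0.0666  0.0073]
{'at': [0.5906, -0.008, 0.0101], 'conf': 0.63} [-0.0252  0.0711  0.0001]
{'at': [0.4433, 0.3248, 0.0041], 'conf': 0.61} [-0.1334  0.4186 -0.0059]
```

```bash
python3 -m creep '0.28 0.1 0 0 0;0.28 0.2 0 -0.2 0.06;0.28 0.2 0.2 -0.4 0.498;0.28 0.1 0.43 -0.4 0.498;0.28 -0.09 0.43 -0.4 0.498;0.28 -0.09 0.43 -0.4 0.498;0.28 -0.09 0.43 -0.4 0.498;0.28 -0.09 0.43 -0.4 0.498;0.28 -0.09 0.43 -0.4 0.498;0.28 -0.09 0.43 -0.3 0.498;0.28 -0.09 0.43 -0.3 0.498' |grep -E 'pos|ft_force'
python3 - <<'E'
from h import *
st(); relc(-.053,.135,.0125,True);relc(-.053,.077,.0125,True)
E
```

```text
eef_pos: [0.5578, 0.051, 0.0542]
ft_force: [-0.7, -0.1, 0.3]
t 32.42 p [0.5578 0.051  0.0542] yang 0.1194 q [ 0.0911  0.4887 -0.1036  0.9802  0.0001  1.5425] F [-0.7303 -0.0771  0.2594] w 0.024 gf 0.0
rel [ 0.0106 -0.0125  0.278 ] turn 0.0014
rel [-0.376  -0.0142  0.2779] turn 0.0014
```

```bash
python3 -m creep '0.28 0.01 -0.012 0.15 0;0.28 0.01 -0.012 0.28 0;0.28 0.01 -0.012 0.28 0;0.28 -0.1 -0.012 0.28 0;0.28 -0.2 -0.012 0.28 0;0.28 -0.28 -0.012 0.28 0;0.28 -0.34 -0.012 0.28 0;0.28 -0.36 -0.012 0.28 0;0.28 -0.36 -0.012 0.28 0' |grep -E 'pos|ft_force'
python3 -m creep '0.28 -0.01 0 0 0;0.28 -0.02 0 0 0;0.28 -0.025 0 0 0;0.28 -0.025 0 0 0' |grep -E 'pos|ft_force'
python3 - <<'E'
from h import *
o,p,M=tool(); print(car.l(p))
E
```

```text
eef_pos: [0.5601, 0.024, 0.0145]
ft_force: [-8.8, 68.4, 7.1]
eef_pos: [0.56, 0.0239, 0.0146]
ft_force: [-10.0, 78.2, 9.1]
[-0.0519  0.1062  0.0046]
```

```bash
python3 -m creep '0.28 0.1 0 0 0;0.28 0.2 0 0 0;0.28 0.25 0 -0.1 0;0.28 0.25 0 -0.4 0;0.28 0.25 0 -0.4 0' |grep -E 'pos|ft_force'
python3 - <<'E'
from h import *
st()
for c in ('scene','side'):
    im=camera(c)
    if c=='scene': cv2.imwrite('pics/sc2.png',cv2.resize(im[170:280,275:425,::-1],None,fx=5,fy=5,interpolation=cv2.INTER_CUBIC))
    for d in spot_point('model_a',c): print(d, car.l(d['at']))
E
```

```text
eef_pos: [0.5634, 0.029, 0.0786]
ft_force: [0.9, -0.0, -0.3]
t 34.67 p [0.5634 0.029  0.0786] yang 0.1164 q [ 0.052   0.4613 -0.0767  1.0221 -0.0009  1.5064] F [ 0.9108 -0.0455 -0.3404] w 0.0239 gf 0.0
{'at': [0.5926, -0.0102, 0.0079], 'conf': 0.95} [-0.0235  0.0686 -0.0021]
{'at': [0.6023, -0.144, 0.0117], 'conf': 0.83} [-0.0292 -0.0654  0.0017]
{'at': [0.596, -0.0801, 0.0083], 'conf': 0.81} [-0.0281 -0.0012 -0.0017]
{'at': [0.5933, -0.0772, 0.0138], 'conf': 0.62} [-0.0305  0.002   0.0038]
{'at': [0.6011, -0.1396, 0.0082], 'conf': 0.57} [-0.0299 -0.0609 -0.0018]
```

View pics/sc2.png

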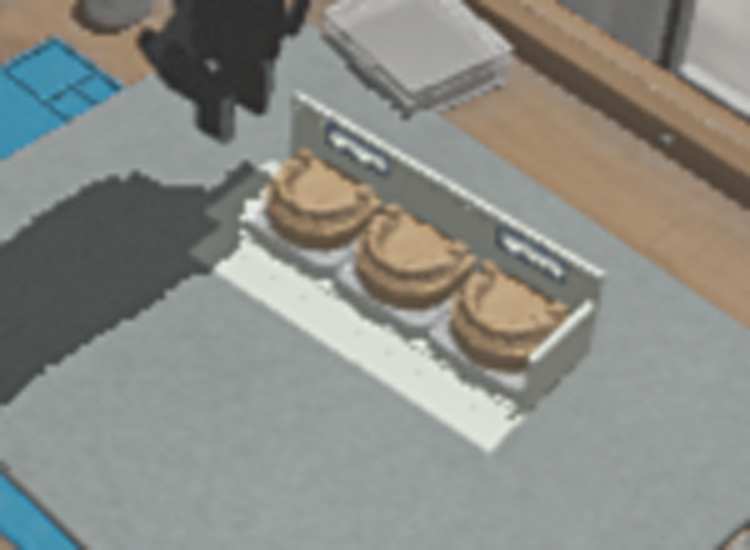

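```bash
python3 -m creep '0.5 0.3 -0.1 -0.35 -0.2;0.5 0.6 -0.1 -0.35 -0.4;0.5 1 -0.1 -0.35 -0.6;0.5 1 -0.1 -0.35 -0.6;0.5 1 -0.1 -0.35 -0.6;0.5 1 -0.1 -0.35 -0.6;0.5 1 -0.1 -0.35 -0.6;0.5 1 -0.1 -0.35 -0.6;0.5 1 -0.1 -0.35 -0.6;0.5 1 -0.1 -0.35 -0.6' |grep -E 'pos|ft_force'
python3 - <<'E'
from h import *
st(); rel((.5536,.3601,.10),3.02)
E
```

```text
eef_pos: [0.5257, 0.1769, 0.1241]
ft_force: [-0.4, -0.5, 0.3]
t 36.12 p [0.5257 0.1769 0.1241] yang 1.9989 q [ 0.3248  0.4126 -0.0241  1.137  -0.0003 -0.1033] F [-0.3932 -0.4633  0.2927] w 0.0426 gf 0.0
rel [-0.6767  1.0337  0.1589] turn -0.325
```

```bash
python3 -m creep '0.5 -0.3 0.4 0 -0.32;0.5 -0.5 0.7 0 -0.32;0.5 -0.62 0.92 0 -0.32;0.5 -0.62 0.92 0 -0.32;0.5 -0.62 0.92 0 -0.32;0.5 -0.62 0.92 0 -0.32;0.5 -0.62 0.92 0 -0.32' |grep -E 'pos|ft_force'
python3 - <<'E'
from h import *
st(); cam=camera('wrist')
for t in ['grip','cheek_edge','tab_left','tab_right','skirt_edge','cover']:
    print(t,[(np.round(d['at'],4).tolist(),round(d['conf'],2)) for d in spot_point(t,'wrist')[:3]])
rel((.5536,.3601,.10),3.02)
E
```

```text
eef_pos: [0.5542, 0.341, 0.124]
ft_force: [-0.8, 0.3, 0.1]
t 37.0 p [0.5542 0.341  0.124 ] yang 2.9974 q [ 0.5516  0.5973  0.2803  1.2566 -0.0002 -0.875 ] F [-0.76    0.2692  0.0841] w 0.0429 gf 0.0
grip [([0.55, 0.359, 0.0434], 0.75)]
cheek_edge [([0.4431, 0.3266, 0.0016], 0.79)]
tab_left [([0.4955, 0.4051, 0.0067], 0.92)]
tab_right [([0.6195, 0.3903, 0.0004], 0.88)]
skirt_edge [([0.5478, 0.3122, -0.0024], 0.59)]
cover [([0.5533, 0.3863, 0.006], 0.55)]
rel [-0.1203  0.0242  0.1697] turn -0.0069
```

```bash
python3 - <<'E'
from h import *
rel((.5525,.3597,.032),3.022)
E
python3 -m creep '0.5 -0.12 0.03 0.1 -0.008;0.5 -0.12 0.03 0.3 -0.008;0.5 -0.12 0.03 0.5 -0.008;0.5 -0.12 0.03 0.56 -0.008;0.5 -0.12 0.03 0.6 -0.008;0.5 -0.12 0.03 0.6 -0.008' |grep -E 'pos|ft_force'
```

```text
rel [-0.1167  0.031   0.623 ] turn -0.0075
eef_pos: [0.553, 0.3608, 0.0359]
ft_force: [0.5, 0.1, -0.3]
```

```bash
python3 -m creep '0.5 0 0 0.02 0;0.1 0 0 0.02 0;0 0 0 0.02 0;0 0 0 0.02 0;0 0 0 0.02 0;0 0 0 0.02 0' |grep -E 'pos|force|width'
python3 -m creep '0 0 0 -0.1 0;0 0 0 -0.2 0;0 0 0 -0.4 0;0 0 0 -0.4 0' |grep -E 'pos|force|width'
python3 - <<'E'
from h import *
st()
for c in ('scene','side'):
  camera(c)
  for t in ['tab_left','tab_right','skirt_edge','cover','grip','cheek_edge']:
    print(c,t,[(np.round(d['at'],4).tolist(),round(d['conf'],2)) for d in spot_point(t,c)[:2]])
E
```

```text
eef_pos: [0.553, 0.3605, 0.0331]
ft_force: [-0.5, -0.1, 4.4]
grip_width: 0.0089
grasp_force: 59.9
eef_pos: [0.5549, 0.3617, 0.0963]
ft_force: [0.9, -0.2, -1.3]
grip_width: 0.0089
grasp_force: 59.2
t 39.35 p [0.5549 0.3617 0.0963] yang 3.024 q [ 0.5777  0.6311  0.2653  1.1978  0.     -0.8755] F [ 0.9031 -0.2    -1.3113] w 0.0089 gf 59.161319732666016
scene tab_left [([0.4985, 0.4063, 0.0672], 0.92), ([0.5544, 0.3612, 0.107], 0.59)]
scene tab_right [([0.6235, 0.3958, 0.0662], 0.57)]
scene skirt_edge [([0.5449, 0.3121, 0.0656], 0.96), ([0.4627, -0.3495, -0.0033], 0.49)]
scene cover [([0.555, 0.3872, 0.0719], 0.57), ([0.5904, -0.3692, 0.0013], 0.4)]
scene grip [([0.5548, 0.3602, 0.1081], 0.86)]
scene cheek_edge [([0.4424, 0.3259, 0.0679], 0.57), ([0.6038, -0.1444, 0.0149], 0.24)]
side tab_left []
side tab_right []
side skirt_edge [([0.5483, 0.3114, 0.0574], 0.87), ([0.6013, -0.1466, 0.0149], 0.34)]
side cover [([0.5568, 0.3821, 0.0628], 0.84)]
side grip [([0.551, 0.3631, 0.1022], 0.8)]
side cheek_edge [([0.5585, -0.0856, 0.0052], 0.71), ([0.4381, 0.329, 0.0648], 0.63)]
```

```bash
python3 -m creep '0 0.1 0.2 -0.3 0;0 0.3 0.5 -0.3 0.1;0 0.6 0.6 -0.3 0.2;0 1 0.6 -0.3 0.3;0 1 0.6 -0.3 0.426;0 1 0.6 -0.3 0.426;0 1 0.6 -0.3 0.426;0 1 0.6 -0.3 0.426;0 1 0.6 -0.3 0.426' |grep -E 'pos|ft_force'
python3 - <<'E'
from h import *
st(); relc(-.075,0,.110)
E
```

```text
eef_pos: [0.4458, 0.2219, 0.1378]
ft_force: [0.2, 0.0, -1.1]
t 41.17 p [0.4458 0.2219 0.1378] yang 1.6864 q [ 0.4619  0.2935 -0.1618  1.1149 -0.      0.3462] F [ 0.2166  0.019  -1.141 ] w 0.0094 gf 59.217621088027954
rel [-0.4495 -2.1075  0.1852] turn 0.0002
```

```bash
python3 -m creep '0 -0.1 -0.3 0 0;0 -0.2 -0.7 0 0;0 -0.22 -1 0 0;0 -0.22 -1 0 0' |grep -E 'pos|ft_force'
python3 -m creep '0 -0.1 -0.3 0 0;0 -0.2 -0.7 0 0;0 -0.22 -1 0 0;0 -0.22 -1.1 0 0;0 -0.22 -1 0 0;0 -0.22 -1 0 0' |grep -E 'pos|ft_force'
python3 - <<'E'
from h import *
st(); relc(-.075,0,.0898)
for c in ('scene','side'):
  camera(c)
  for t in ['tab_left','tab_right','skirt_edge','cover','grip','cheek_edge']:
    print(c,t,[(car.l(d['at']),round(d['conf'],2)) for d in spot_point(t,c)[:2]])
E
```

```text
eef_pos: [0.4962, 0.0738, 0.1376]
ft_force: [-0.2, 0.4, -1.4]
t 41.67 p [0.4962 0.0738 0.1376] yang 1.6827 q [ 0.148   0.3008 -0.152   1.1178 -0.0006  0.0361] F [-0.2452  0.4248 -1.4438] w 0.0086 gf 59.32531177997589
rel [-0.2338 -1.0869  0.3193] turn -0.001
scene tab_left [(array([-0.07  ,  0.22  ,  0.0955]), 0.58), (array([-0.1585,  0.2722,  0.0987]), 0.48)]
scene tab_right [(array([-0.0662,  0.1032,  0.0995]), 0.73), (array([-0.156 ,  0.2679,  0.1   ]), 0.32)]
scene skirt_edge [(array([-0.1649,  0.1674,  0.0934]), 0.89), (array([-0.0625,  0.0022, -0.0038]), 0.61)]
scene cover [(array([-0.0849,  0.1607,  0.102 ]), 0.58), (array([-0.0613,  0.0005, -0.0069]), 0.27)]
scene grip [(array([-0.1082,  0.1639,  0.1383]), 0.91), (array([-0.0671,  0.1031,  0.0946]), 0.3)]
scene cheek_edge [(array([-0.159 ,  0.2662,  0.0978]), 0.72), (array([-0.0651,  0.1029,  0.0982]), 0.69)]
side tab_left [(array([-0.0721,  0.2275,  0.0957]), 0.75), (array([-0.0866,  0.0111, -0.0118]), 0.4)]
side tab_right [(array([-0.0716,  0.1065,  0.093 ]), 0.64), (array([-0.0288, -0.0001, -0.0009]), 0.49)]
side skirt_edge [(array([-0.1598,  0.1719,  0.0942]), 0.86)]
side cover [(array([-0.0804,  0.1666,  0.1005]), 0.55)]
side grip [(array([-0.1095,  0.1717,  0.1387]), 0.95)]
side cheek_edge [(array([-0.1579,  0.2742,  0.0945]), 0.72), (array([-0.159 ,  0.1658,  0.0951]), 0.36)]out of range
```

```bash
python3 -m creep '0 -0.1 -0.3 0 0;0 -0.2 -0.7 0 0;0 -0.23 -1 0 0;0 -0.23 -1 0 0;0 -0.23 -1 0 0' |grep -E 'pos|ft_force'
python3 - <<'E'
from h import *
st(); relc(-.075,0,.0905)
E
```

```text
eef_pos: [0.5468, -0.0683, 0.1372]
ft_force: [-0.4, 0.2, -2.5]
t 43.0 p [ 0.5468 -0.0683  0.1372] yang 1.6851 q [-0.1246  0.3939 -0.0164  1.1613  0.0005 -0.2388] F [-0.4328  0.1768 -2.5075] w 0.0084 gf 59.39029633998871
rel [-0.0043 -0.1081  0.3116] turn -0.0002
```

```bash
python3 -m creep '0 -0.004 -0.108 0.1 0;0 -0.004 -0.108 0.2 0;0 -0.004 -0.108 0.28 0;0 -0.004 -0.108 0.31 0;0 -0.004 -0.108 0.31 0;0 -0.004 -0.108 0.31 0' |grep -E 'pos|ft_force'
python3 - <<'E'
from h import *
o,p,M=tool();st(); print(car.l(p)); relc(-.030,0,.0898)
for c in ('scene','side','wrist'):
  camera(c)
  for t in ['tab_left','tab_right','skirt_edge','cover','slot_left','slot_right']:
    print(c,t,[(car.l(d['at']),round(d['conf'],2)) for d in spot_point(t,c)[:2]])
E
```

```text
eef_pos: [0.5501, -0.0843, 0.0915]
ft_force: [-0.5, 0.3, -0.9]
t 43.75 p [ 0.5501 -0.0843  0.0915] yang 1.686 q [-0.1521  0.442  -0.0703  1.0575  0.     -0.2673] F [-0.4524  0.3203 -0.8722] w 0.0087 gf 59.35157597064972
[-0.0742 -0.0001  0.0815]
rel [-0.2948  0.0005  0.0115] turn 0.0001
scene tab_left [(array([-0.0344,  0.0589,  0.0485]), 0.84)]
scene tab_right [(array([-0.0319, -0.0598,  0.051 ]), 0.79), (array([-0.0028, -0.0595,  0.0494]), 0.17)]
scene skirt_edge [(array([-0.1293,  0.0005,  0.0493]), 0.73)]
scene cover [(array([-0.0466,  0.001 ,  0.0589]), 0.57)]
scene slot_left [(array([0.0027, 0.0561, 0.0524]), 0.56), (array([-0.127 ,  0.0019,  0.05  ]), 0.42)]
scene slot_right [(array([ 0.0048, -0.0604,  0.0472]), 0.59), (array([-0.0258, -0.067 ,  0.003 ]), 0.49)]
side tab_left [(array([-0.0313,  0.0604,  0.048 ]), 0.95)]
side tab_right [(array([-0.0335, -0.06  ,  0.0464]), 0.88)]
side skirt_edge [(array([-0.126 ,  0.0013,  0.0484]), 0.62)]
side cover [(array([-0.0461, -0.0023,  0.056 ]), 0.94), (array([-0.1879, -0.2475, -0.0069]), 0.21)]
side slot_left [(array([-0.0001,  0.0624,  0.0477]), 0.92)]
side slot_right [(array([-0.002 , -0.0618,  0.0524]), 0.57), (array([-0.0358,  0.06  ,  0.0463]), 0.36)]
wrist tab_left [(array([-0.0396,  0.0601,  0.0504]), 0.62)]
wrist tab_right [(array([-0.0354, -0.0621,  0.0479]), 0.71)]
wrist skirt_edge [(array([-0.1283,  0.0028,  0.0471]), 0.88)]
wrist cover [(array([-0.0509,  0.0023,  0.0535]), 0.64)]
wrist slot_left []
wrist slot_right []
```

```bash
python3 -m creep '0 -0.06 0 0 0;0 -0.12 0 0 0;0 -0.18 0 0 0;0 -0.22 0 0 0;0 -0.25 0 0 0;0 -0.28 0 0 0;0 -0.3 0 0 0;0 -0.3 0 0 0;0 -0.3 0 0 0' |grep -E 'pos|ft_force|width'
python3 - <<'E'
from h import *
o,p,M=tool();st(); print(car.l(p))
for c in ('scene','side'):
  camera(c)
  for t in ['tab_left','tab_right','skirt_edge','cover','grip']:
    print(c,t,[(car.l(d['at']),round(d['conf'],2)) for d in spot_point(t,c)[:2]])
E
```

```text
eef_pos: [0.5941, -0.0793, 0.091]
ft_force: [-0.3, -0.2, -1.4]
grip_width: 0.0087
t 45.92 p [ 0.5941 -0.0793  0.091 ] yang 1.6856 q [-0.1326  0.5211  0.059   1.109  -0.0001 -0.2475] F [-0.3028 -0.2364 -1.3946] w 0.0087 gf 59.355685114860535
[-0.0299 -0.0002  0.081 ]
scene tab_left [(array([0.0098, 0.056 , 0.0499]), 0.79), (array([-0.0008, -0.0581,  0.0486]), 0.17)]
scene tab_right [(array([ 0.0117, -0.0598,  0.0511]), 0.91)]
scene skirt_edge [(array([-0.0851, -0.0006,  0.0468]), 0.71)]
scene cover [(array([-0.0059, -0.0005,  0.0584]), 0.97)]
scene grip [(array([-0.0278, -0.0005,  0.0915]), 0.86), (array([-0.0837, -0.0007,  0.0484]), 0.34)]
side tab_left [(array([0.0086, 0.06  , 0.047 ]), 0.75)]
side tab_right [(array([ 0.0095, -0.0601,  0.0472]), 0.95), (array([-0.0715, -0.2887, -0.0109]), 0.28)]
side skirt_edge [(array([-0.0811, -0.0006,  0.0493]), 0.7), (array([-0.0293, -0.0602, -0.0004]), 0.48)]
side cover [(array([-0.0018,  0.001 ,  0.0541]), 0.59), (array([-0.0019, -0.063 ,  0.0502]), 0.16)]
side grip [(array([-0.0313,  0.0033,  0.0896]), 0.93), (array([-0.0786,  0.1065,  0.0493]), 0.37)]
```

```bash
python3 -m creep '0 0.01 0 0.03 0;0 0.025 0 0.055 0;0 0.045 0 0.085 0;0 0.045 0 0.085 0' |grep -E 'pos|ft_force|width'
python3 - <<'E'
from h import *
o,p,M=tool();st(); print(car.l(p))
for c in ('scene','side'):
  camera(c)
  for t in ['tab_left','tab_right','skirt_edge','cover','grip']:
    print(c,t,[(car.l(d['at']),round(d['conf'],2)) for d in spot_point(t,c)[:2]])
E
```

```text
eef_pos: [0.5911, -0.0801, 0.0817]
ft_force: [0.7, 0.1, 9.4]
grip_width: 0.0087
t 47.02 p [ 0.5911 -0.0801  0.0817] yang 1.6859 q [-0.1353  0.5171  0.0259  1.0705  0.0012 -0.2504] F [0.7269 0.1245 9.4455] w 0.0087 gf 61.72374129295349
[-0.033  -0.0006  0.0717]
scene tab_left [(array([0.0084, 0.0582, 0.0479]), 0.75), (array([-0.0298, -0.0981,  0.0252]), 0.32)]
scene tab_right [(array([ 0.0175, -0.0572,  0.0471]), 0.9), (array([-0.0917, -0.2551, -0.011 ]), 0.36)]
scene skirt_edge [(array([-0.0814,  0.0007,  0.0364]), 0.87)]
scene cover [(array([-0.0022, -0.    ,  0.0522]), 0.63), (array([-0.0808,  0.0023,  0.0348]), 0.18)]
scene grip [(array([-0.0319,  0.0014,  0.0005]), 0.73), (array([-0.0311, -0.0013,  0.0802]), 0.59)]
side tab_left [(array([0.0098, 0.0605, 0.0422]), 0.59)]
side tab_right [(array([ 0.0088, -0.0596,  0.0447]), 0.82)]
side skirt_edge [(array([-0.0761,  0.0004,  0.0311]), 0.97)]
side cover [(array([-0.0002, -0.0061,  0.0466]), 0.88)]
side grip [(array([-0.032 ,  0.0034,  0.0825]), 0.95)]
```

```bash
python3 -m creep '0 0.008 0 0.025 0;0 0.02 0 0.05 0;0 0.033 0 0.075 0;0 0.04 0 0.09 0;0 0.04 0 0.09 0' |grep -E 'pos|ft_force|width'
python3 - <<'E'
from h import *
o,p,M=tool();st(); print(car.l(p))
for c in ('scene','side'):
  camera(c)
  for t in ['tab_left','tab_right','skirt_edge','cover','grip']:
    print(c,t,[(car.l(d['at']),round(d['conf'],2)) for d in spot_point(t,c)[:2]])
E
```

```text
eef_pos: [0.5824, -0.081, 0.0683]
ft_force: [-6.6, 1.4, 16.8]
grip_width: 0.009
t 48.25 p [ 0.5824 -0.081   0.0683] yang 1.6851 q [-0.1382  0.5185 -0.0106  1.0379  0.     -0.2525] F [-6.6311  1.4033 16.7639] w 0.009 gf 66.13549947738647
[-0.0418 -0.0005  0.0583]
scene tab_left [(array([0.0135, 0.0587, 0.0495]), 0.74)]
scene tab_right [(array([ 0.0132, -0.0614,  0.0449]), 0.86)]
scene skirt_edge [(array([-0.0747, -0.0001,  0.0142]), 0.67), (array([-0.0023,  0.0024,  0.049 ]), 0.57)]
scene cover [(array([ 0.001 , -0.0005,  0.0481]), 0.9)]
scene grip [(array([-0.038 , -0.0012,  0.0736]), 0.71)]
side tab_left [(array([0.0144, 0.0602, 0.0442]), 0.95), (array([-0.0021, -0.0005,  0.0021]), 0.56)]
side tab_right [(array([ 0.0136, -0.0571,  0.0443]), 0.82)]
side skirt_edge [(array([-0.024 ,  0.0645,  0.0032]), 0.68), (array([-0.0681,  0.0003,  0.0142]), 0.61)]
side cover [(array([ 0.0004, -0.0039,  0.0447]), 0.74)]
side grip [(array([-0.0379,  0.0054,  0.0707]), 0.57)]
```

```bash
python3 -m creep '0 0.015 0 0.02 0;0 0.027 0 0.04 0;0 0.04 0 0.055 0;0 0.04 0 0.065 0;0 0.04 0 0.065 0' |grep -E 'pos|ft_force|width'
python3 - <<'E'
from h import *
o,p,M=tool();st(); print(car.l(p))
for c in ('scene','side'):
  camera(c)
  for t in ['tab_left','tab_right','skirt_edge','cover','grip']:
    print(c,t,[(car.l(d['at']),round(d['conf'],2)) for d in spot_point(t,c)[:2]])
E
```

```text
eef_pos: [0.5767, -0.0817, 0.0585]
ft_force: [-6.2, 0.1, 15.9]
grip_width: 0.0089
t 49.48 p [ 0.5767 -0.0817  0.0585] yang 1.6853 q [-0.1407  0.5186 -0.0395  1.0086 -0.     -0.2553] F [-6.2007  0.0503 15.917 ] w 0.0089 gf 67.84844398498535
[-0.0475 -0.0006  0.0485]
scene tab_left [(array([0.0153, 0.0604, 0.0516]), 0.66), (array([-0.0294, -0.0969,  0.0264]), 0.2)]
scene tab_right [(array([ 0.0179, -0.0606,  0.0456]), 0.97)]
scene skirt_edge [(array([-0.0666,  0.0019, -0.0016]), 0.76)]
scene cover [(array([-0.0035,  0.0004,  0.0496]), 0.87), (array([-0.0637, -0.2871, -0.0099]), 0.6)]
scene grip [(array([-0.0405, -0.0025,  0.0629]), 0.94)]
side tab_left []
side tab_right [(array([ 0.0144, -0.0592,  0.0434]), 0.86), (array([-0.0249,  0.0643,  0.0002]), 0.44)]
side skirt_edge [(array([-0.0628, -0.0014,  0.0002]), 0.57), (array([0.0136, 0.0604, 0.0431]), 0.26)]
side cover [(array([ 0.0008, -0.0011,  0.0457]), 0.94)]
side grip [(array([-0.044 ,  0.0018,  0.0632]), 0.78)]
```

```bash
python3 -m creep '0.1 0 0 -0.01 0;0.25 0 0 -0.015 0;0.3 0 0 -0.02 0;0.3 0 0 -0.02 0;0.3 0 0 -0.1 0;0.3 0 0 -0.25 0;0.3 0 0 -0.4 0;0 0 0 -0.4 0;0 0 0 -0.4 0;0 0 0 -0.4 0' |grep -E 'pos|ft_force|width'
python3 - <<'E'
from h import *
o,p,M=tool();st(); print(car.l(p)); relc(-.047,0,.090)
for c in ('scene','side'):
  im=camera(c)
  if c=='side': cv2.imwrite('pics/f.png',cv2.resize(im[180:270,280:390,::-1],None,fx=6,fy=6,interpolation=cv2.INTER_CUBIC))
  for t in ['tab_left','tab_right','skirt_edge','cover','grip','model_a']:
    print(c,t,[(car.l(d['at']),round(d['conf'],2)) for d in spot_point(t,c)[:3]])
E
```

```text
eef_pos: [0.5749, -0.0813, 0.1139]
ft_force: [0.1, 0.4, -0.1]
grip_width: -0.0
t 51.33 p [ 0.5749 -0.0813  0.1139] yang 1.6856 q [-0.1405  0.4686  0.0361  1.1405 -0.     -0.2553] F [ 0.1108  0.4174 -0.0723] w -0.0 gf 0.0
[-0.0492  0.      0.1039]
rel [-0.0152 -0.0003  0.159 ] turn -0.0001
scene tab_left [(array([0.0149, 0.0594, 0.05  ]), 0.82)]
scene tab_right [(array([ 0.0162, -0.0603,  0.05  ]), 0.67)]
scene skirt_edge [(array([-0.0656,  0.0001,  0.0013]), 0.62)]
scene cover [(array([-0.0013, -0.0011,  0.0481]), 0.84)]
scene grip [(array([-0.0402, -0.0007,  0.0634]), 0.69)]
scene model_a []
side tab_left []
side tab_right [(array([ 0.0133, -0.0585,  0.0463]), 0.66), (array([ 0.0043, -0.0049,  0.0459]), 0.34)]
side skirt_edge []
side cover [(array([-0.0002, -0.002 ,  0.0455]), 0.74)]
side grip [(array([-0.1875, -0.2474, -0.0104]), 0.69), (array([-0.0428,  0.0042,  0.0641]), 0.62)]
side model_a []
```

View pics/f.png

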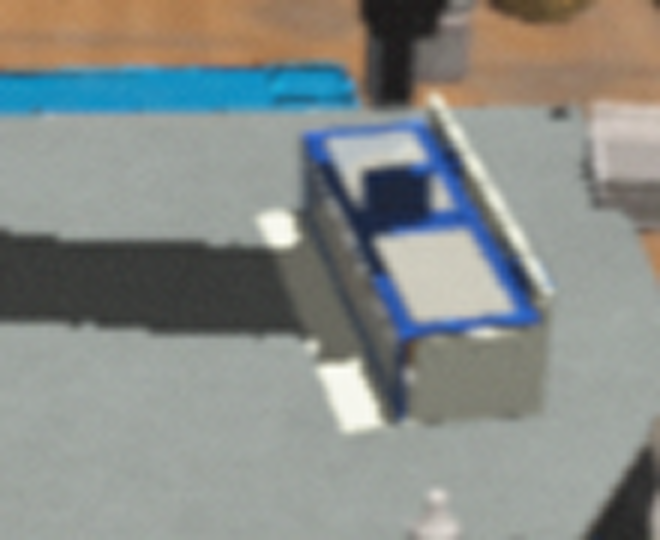

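```bash
python3 -m creep '0 0 0 0.1 0;0 0 0 0.17 0;0 0 0 0.19 0;0 0 0 0.2 0;0 0 0 0.21 0;0 0 0 0.21 0' |grep -E 'pos|ft_force'
python3 -m creep '0 0 0 -0.1 0;0 0 0 -0.3 0;0 0 0 -0.5 0;0 0 0 -0.5 0' |grep -E 'pos|ft_force'
python3 - <<'E'
from h import *
st()
for c in ('scene','side'):
  camera(c)
  for t in ['tab_left','tab_right','skirt_edge','cover']:
    print(c,t,[(car.l(d['at']),round(d['conf'],2)) for d in spot_point(t,c)[:1]])
from workcell import ticket
print(ticket.job_done())
E
```

```text
eef_pos: [0.5759, -0.0815, 0.0837]
ft_force: [0.5, -1.1, -0.6]
eef_pos: [0.5782, -0.0818, 0.1629]
ft_force: [0.4, -0.3, -0.1]
t 53.27 p [ 0.5782 -0.0818  0.1629] yang 1.6857 q [-0.1405  0.4322  0.1122  1.2426 -0.     -0.2553] F [ 0.3819 -0.2932 -0.0986] w -0.0001 gf 0.0
scene tab_left [(array([-0.0894, -0.2526, -0.0083]), 0.65)]
scene tab_right [(array([ 0.0154, -0.0597,  0.0488]), 0.9)]
scene skirt_edge [(array([-0.0649,  0.0016,  0.0002]), 0.89)]
scene cover [(array([0.0001, 0.0005, 0.0505]), 0.7)]
side tab_left [(array([0.011 , 0.0596, 0.0464]), 0.98)]
side tab_right [(array([ 0.0117, -0.0584,  0.0455]), 0.88)]
side skirt_edge [(array([-0.062 , -0.0006, -0.0003]), 0.6)]
side cover [(array([-0.0026, -0.0005,  0.0454]), 0.58)]
the job is handed in; nothing more can be done
None
```

I handed the job in at 53.3 s of the 72 s allowed. The camera readings put the three models in a tight row against the rear wall and right stop, and the cover hooked, level and fully home with the gripper clear; the hand-in gave no verdict.

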